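Hand up the tray with the handwheel

ROBOT

A 7-joint arm with a two-finger parallel gripper is mounted at the origin on the work surface. World frame = base frame: x ahead of the robot, y to its left, z up, the work surface at z = 0. Lengths are in m, angles in degrees, forces in N, time in s.
With the tool pointing down it reaches from about 0.4 to 0.9 m from the base axis. Payload 5.6 kg.
Tool frame: the origin (TCP) lies where the fingers leave the gripper's body, on its centre line; the fingertips stand 88 mm ahead of it and the grasp point (between the pads) lies r.hold_point_z ahead of it (r.hold_point_z is the distance from the TCP to the grasp point, in m); z points along the fingers, x is the direction in which the jaws open and shut, and the axes are right-handed (so a half turn about z gives the same grasp; the last joint's range is limited). The gripper opens to 92 mm and grips with 3 to 60 N. Pads are 20 mm wide; open, the fingers measure 128 mm over their backs; the gripper's body (75 mm by 189 mm) begins 69 mm behind the grasp point.
Start: joints at [-69.156, 26.786, -0.665, 91.828, 0.344, 61.387, -3.226], TCP at [0.257, 0.597, 0.303] pointing down, gripper open.
Joint ranges: [-144.91, 144.91], [-17.63, 115.5], [-89.93, 88.59], [15.96, 139.68], [-74.01, 254.01], [8.47, 105.57], [-167.45, 167.45]. Speed limits (degrees/s): [147.25, 147.25, 180, 180, 180, 180, 180].

INTERFACE

Orientations are given as [roll, pitch, yaw] about the fixed x, y, z axes, in that order (R = Rz(yaw) Ry(pitch) Rx(roll)).
In Python, from bench import r gives the robot as it stands.
- The arm moves only by the tool carry_out, never from a script. Its argument "moves" is a list of rows, each an object of numbers: "jaw": the opening in per cent of the stroke, from 0 (shut) to 100 (fully open); "dx", "dy", "dz": the shift along the tool's x, y, z in mm; "ax", "ay", "az": the turn, a rotation vector about the tool's x, y, z in degrees. In form: [{"jaw": .., "dx": .., "dy": .., "dz": .., "ax": .., "ay": .., "az": ..}, ...]. A call has 1 to 12 rows; each row shifts and turns the commanded pose from where the row before left it, along the tool's axes as they then stand; what a row does not reach is not made up. A row lasts 1/12 s, in which the tool goes at most 41.7 mm and 7.16 degrees, less where a joint would pass 70% of its speed; a pose out of reach is approached as far as the arm can. A call is refused whole if a number of a shift passes 41.7 or a number of a turn 7.16, either way. A call with a gripper value outside its range is refused whole. The fingers move at their own pace and stop on an object; "newtons" is the grip in N (left out, the last holds). Time passes only in rows, so rows that do not move let the fingers close. It gives the time, the measured TCP pose, the force and the opening at its end, in the units of the state.
- r.sense(): the state, without advancing time (a new reading comes with each control period).
- r.camera(name): name is "side" or "top"; returns a dict with "color" (384x512x3 uint8, red, green, blue), "depth" (384x512 float32, m along the optical axis (not along the pixel's ray), 0 where there is no reading), "mtx" (3x3 intrinsics, pixels), "world_to_cam" (4x4, takes a point from world to camera coordinates). Camera axes: x right, y down, z forward; pixel columns grow to the right and rows downward; lengths in m; the calibration is good to about 2 mm. A picture is of the moment at which its call begins.
- r.hand_in(): hands the job in, once; it reports no verdict.
The state is a dict: "clock": time; "joint_positions": joint angles; "joint_vel": joint speeds; "joint_efforts": joint torques, N m; "tool_pos": TCP position; "tool_rot": TCP orientation; "force": force on the tool from outside, world axes, zero at the start; "moment": the same for the moment, N m; "gripper_width": finger opening in m.
Only numpy, scipy, OpenCV 4.12 (cv2) and the standard library are available. Lean on these libraries where they do the work, as an engineer would, in place of code of your own. Each camera call takes 0.05 s, during which the arm holds its last target.

TASK

One of the two orange trays in the open toolbox has the sewing machine's handwheel in it: lift that tray up out of the toolbox, keeping it level so that nothing spills, until there are at least 5 cm of clear air between its underside and the toolbox rim. Hold it there still and level for at least 2 seconds, and finish while still holding it in the air for the mechanic to take. Leave the other tray where it sits, and do not disturb the things on the bench.

Things in the scene. Friction and masses are not known exactly. Their poses are not given: they have to be found in the camera images.
- toolbox: Black open toolbox, orange trim, fixed, 157 (its x) x 312 (its y) x 115 mm high; origin under its centre on the bench, z up. Two bays side by side along its y (each 140 x 148 mm, parted by a 4 mm wall); the trays stand in them on a ledge 85 mm above the bench. Its place and yaw differ from start to start.
- toolbox_rim (a point): Centre of the toolbox's mouth, level with its rim, 115 mm above the bench; axes as the toolbox's.
- tray_a: The tray in the toolbox's +y bay (the robot's left). Orange open tray, 130 (its x) x 138 (its y) x 35 mm, 4 mm walls and floor; origin under its centre, z up. A wall at y = 0 parts it into two compartments. Handle over the middle: see its point. Both trays look alike; 350 to 560 g with parts. Loose in its bay, about 5 mm to spare all round, its underside 30 mm below the rim.
- tray_b: The tray in the toolbox's -y bay (the robot's right). Orange open tray, 130 (its x) x 138 (its y) x 35 mm, 4 mm walls and floor; origin under its centre, z up. A wall at y = 0 parts it into two compartments. Handle over the middle: see its point. Both trays look alike; 350 to 560 g with parts. Loose in its bay, about 5 mm to spare all round, its underside 30 mm below the rim.
- tray_a_handle (a point): Middle of tray_a's rigid handle, a straight orange bar along the tray's x, 85 mm above the tray's origin: bar 102 mm long, 16 mm wide (y), 26 mm tall, on two 12 mm posts at x = -45 and +45 mm (78 mm free between). Axes as the tray's. Seated, it is 170 mm above the bench.
- tray_b_handle (a point): Middle of tray_b's rigid handle, a straight orange bar along the tray's x, 85 mm above the tray's origin: bar 102 mm long, 16 mm wide (y), 26 mm tall, on two 12 mm posts at x = -45 and +45 mm (78 mm free between). Axes as the tray's. Seated, it is 170 mm above the bench.
- handwheel: The handwheel: flat round metal disc, 58 mm across, 18 mm thick, with a dark groove round its edge and a 20 mm wide hub standing up 8 mm in the middle amid six dark spots; the widest of the four loose parts. Origin at the centre of its underside. Lies flat in any one of the four tray compartments, about 34 mm to the side of a handle bar. 110 to 220 g.
- spool: Pale flanged spool standing upright, 36 mm across, 42 mm tall, 40 g; origin at the centre of its underside; loose in another compartment.
- tin: Small round closed steel tin, 30 mm across, 36 mm tall, 60 g; origin at the centre of its underside; loose in another compartment.
- block: Small steel clamp block, 40 x 30 mm, 24 mm tall with a raised rib across the middle, 90 g; origin at the centre of its underside; loose in another compartment.
- screwdriver: Screwdriver with a red handle, about 200 mm long, lying on the bench to the left of the toolbox; a bystander.
- oil_bottle: Closed white bottle, 48 mm across, 120 mm tall, standing on the bench to the right of the toolbox; a bystander; origin under its centre.
- parts_case: Closed flat plastic case, 112 x 82 x 35 mm, on the bench to the left; a bystander; origin under its centre.
Not all that is in view belongs to the job. Leave any brown or green look-alike of the block alone. Leave any blue look-alike of the tray_a alone.

How it is judged (in metres and radians):
On the way:
1. the tray with the handwheel is held by the fingers, at least 5 cm clear above the rim, level and still, for 2 seconds ((((x of handwheel in the frame of tray_a between -0.065 and 0.065 m and y of handwheel in the frame of tray_a between -0.069 and 0.069 m and z of handwheel in the frame of tray_a between -0.005 and 0.045 m) and z of tray_a in the frame of toolbox_rim above 0.05 m and angle between each of tray_a, tray_b's own z axis and vertical below 0.1 rad and linear speed of tray_a below 0.03 m/s and angular speed of tray_a below 0.2 rad/s and contact force between tray_a and the fingers above 1 N and contact force between tray_a and toolbox below 0.1 N and contact force between tray_a and tray_b below 0.1 N and distance of tray_b from where it was at the start of the episode below 0.015 m) or ((x of handwheel in the frame of tray_b between -0.065 and 0.065 m and y of handwheel in the frame of tray_b between -0.069 and 0.069 m and z of handwheel in the frame of tray_b between -0.005 and 0.045 m) and z of tray_b in the frame of toolbox_rim above 0.05 m and angle between each of tray_b, tray_a's own z axis and vertical below 0.1 rad and linear speed of tray_b below 0.03 m/s and angular speed of tray_b below 0.2 rad/s and contact force between tray_b and the fingers above 1 N and contact force between tray_b and toolbox below 0.1 N and contact force between tray_b and tray_a below 0.1 N and distance of tray_a from where it was at the start of the episode below 0.015 m))), for 2 s.
At the end, for the whole second after the job is handed in: The handwheel's tray is held by the fingers, underside 50 mm or more above the rim, tilt under 0.10 rad, under 30 mm/s and 0.2 rad/s, touching neither toolbox nor other tray; the other tray is within 15 mm of its start and level; all four parts are inside the trays ((((x of handwheel in the frame of tray_a between -0.065 and 0.065 m and y of handwheel in the frame of tray_a between -0.069 and 0.069 m and z of handwheel in the frame of tray_a between -0.005 and 0.045 m) and z of tray_a in the frame of toolbox_rim above 0.05 m and angle between each of tray_a, tray_b's own z axis and vertical below 0.1 rad and linear speed of tray_a below 0.03 m/s and angular speed of tray_a below 0.2 rad/s and contact force between tray_a and the fingers above 1 N and contact force between tray_a and toolbox below 0.1 N and contact force between tray_a and tray_b below 0.1 N and distance of tray_b from where it was at the start of the episode below 0.015 m) or ((x of handwheel in the frame of tray_b between -0.065 and 0.065 m and y of handwheel in the frame of tray_b between -0.069 and 0.069 m and z of handwheel in the frame of tray_b between -0.005 and 0.045 m) and z of tray_b in the frame of toolbox_rim above 0.05 m and angle between each of tray_b, tray_a's own z axis and vertical below 0.1 rad and linear speed of tray_b below 0.03 m/s and angular speed of tray_b below 0.2 rad/s and contact force between tray_b and the fingers above 1 N and contact force between tray_b and toolbox below 0.1 N and contact force between tray_b and tray_a below 0.1 N and distance of tray_a from where it was at the start of the episode below 0.015 m)) and ((x of handwheel in the frame of tray_a between -0.065 and 0.065 m and y of handwheel in the frame of tray_a between -0.069 and 0.069 m and z of handwheel in the frame of tray_a between -0.005 and 0.045 m) or (x of handwheel in the frame of tray_b between -0.065 and 0.065 m and y of handwheel in the frame of tray_b between -0.069 and 0.069 m and z of handwheel in the frame of tray_b between -0.005 and 0.045 m)) and ((x of spool in the frame of tray_a between -0.065 and 0.065 m and y of spool in the frame of tray_a between -0.069 and 0.069 m and z of spool in the frame of tray_a between -0.005 and 0.045 m) or (x of spool in the frame of tray_b between -0.065 and 0.065 m and y of spool in the frame of tray_b between -0.069 and 0.069 m and z of spool in the frame of tray_b between -0.005 and 0.045 m)) and ((x of tin in the frame of tray_a between -0.065 and 0.065 m and y of tin in the frame of tray_a between -0.069 and 0.069 m and z of tin in the frame of tray_a between -0.005 and 0.045 m) or (x of tin in the frame of tray_b between -0.065 and 0.065 m and y of tin in the frame of tray_b between -0.069 and 0.069 m and z of tin in the frame of tray_b between -0.005 and 0.045 m)) and ((x of block in the frame of tray_a between -0.065 and 0.065 m and y of block in the frame of tray_a between -0.069 and 0.069 m and z of block in the frame of tray_a between -0.005 and 0.045 m) or (x of block in the frame of tray_b between -0.065 and 0.065 m and y of block in the frame of tray_b between -0.069 and 0.069 m and z of block in the frame of tray_b between -0.005 and 0.045 m))); the arm keeps its last pose, push and grip.
It fails at once if a tray is tipped more than 0.25 rad (angle between any of tray_a, tray_b's own z axis and vertical above 0.25 rad).
It fails at once if the tray without the handwheel is lifted or pushed more than 20 mm from its place (((x of handwheel in the frame of tray_a between -0.065 and 0.065 m and y of handwheel in the frame of tray_a between -0.069 and 0.069 m and z of handwheel in the frame of tray_a between -0.005 and 0.045 m) and distance of tray_b from where it was at the start of the episode above 0.02 m) or ((x of handwheel in the frame of tray_b between -0.065 and 0.065 m and y of handwheel in the frame of tray_b between -0.069 and 0.069 m and z of handwheel in the frame of tray_b between -0.005 and 0.045 m) and distance of tray_a from where it was at the start of the episode above 0.02 m)).
It fails at once if a bystander on the bench is moved more than 20 mm (distance of any of screwdriver, oil_bottle, parts_case from where it was at the start of the episode above 0.02 m).
It also fails if it takes over 35 s, if anything falls off the work surface, if the arm or the gripper's body presses on something with over 40 N, if the wrist force passes 120 N, or if a joint passes its speed limit or range.

## Working session

There is one attempt and no reset: what is moved stays moved. The work goes in short steps, Python scripts to look and compute and a tool call to move; the robot and the scene stay as the last step left them, time stands still between calls to the robot, and variables do not carry over. Pictures are saved under pics/ and viewed, and the job is handed in when it is done.

Besides the shell and the picture viewer there is one more tool, called after "Emit:" by a JSON object that holds its "op" and its "data". carry_out: Moves the arm, as the interface text tells. Its arguments: {"type":"object","properties":{"moves":{"type":"array","items":{"type":"object","properties":{"jaw":{"type":"number"},"dx":{"type":"number"},"dy":{"type":"number"},"dz":{"type":"number"},"ax":{"type":"number"},"ay":{"type":"number"},"az":{"type":"number"}}}},"newtons":{"type":"number"}},"required":["moves"]}

```bash
mkdir -p pics
python3 - <<'E'
from bench import r
import cv2,numpy as np
s=r.sense();print({k:np.round(v,3) for k,v in s.items()}, r.hold_point_z)
for n in("side","top"):
    c=r.camera(n);cv2.imwrite(f"pics/{n}1.png",cv2.cvtColor(c["color"],cv2.COLOR_RGB2BGR));np.savez(f"{n}1.npz",**c)
    print(n,c["mtx"].round(1).tolist(),c["world_to_cam"].round(3).tolist())
E
```

```text
{'clock': np.float64(0.0), 'joint_positions': array([-69.156,  26.836,  -0.666,  91.882,   0.344,  61.385,  -3.227]), 'joint_vel': array([-0.028,  0.025, -0.01 , -0.026, -0.03 ,  0.041,  0.063]), 'joint_efforts': array([ 0.0000e+00, -5.2058e+01, -1.2000e-02, -2.4375e+01, -5.7000e-02,
        1.7000e-02,  0.0000e+00]), 'tool_pos': array([0.257, 0.597, 0.302]), 'tool_rot': array([1.79993e+02, 1.00000e-01, 6.66890e+01]), 'force': array([ 1.119, -0.213,  0.248]), 'moment': array([-0.061, -0.03 ,  0.054]), 'gripper_width': np.float64(0.092)} 0.0694
side [[373.1, 0.0, 252.4], [0.0, 373.1, 184.3], [0.0, 0.0, 1.0]] [[-0.989, -0.147, 0.003, 0.501], [-0.101, 0.663, -0.742, 0.157], [0.108, -0.734, -0.671, 0.992], [0.0, 0.0, 0.0, 1.0]]
top [[430.7, 0.0, 257.9], [0.0, 430.7, 195.3], [0.0, 0.0, 1.0]] [[-0.025, -1.0, 0.005, -0.014], [-0.989, 0.024, -0.148, 0.53], [0.148, -0.009, -0.989, 1.183], [0.0, 0.0, 0.0, 1.0]]
```

View pics/top1.png

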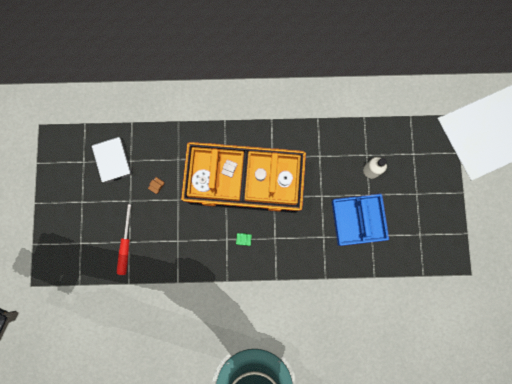

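View pics/side1.png

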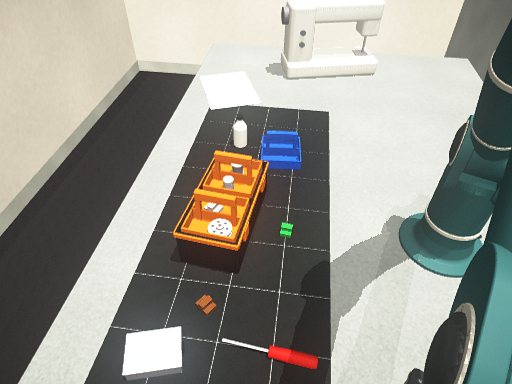

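```bash
cat > h.py <<'E'
import numpy as np
def pts(c):
    d=c["depth"];h,w=d.shape;u,v=np.meshgrid(np.arange(w),np.arange(h));K=c["mtx"]
    P=np.stack([(u-K[0,2])/K[0,0]*d,(v-K[1,2])/K[1,1]*d,d],-1)
    T=np.linalg.inv(c["world_to_cam"]);W=P@T[:3,:3].T+T[:3,3];W[d==0]=np.nan;return W
E
python3 - <<'E'
import numpy as np,cv2
from h import pts
c=np.load("top1.npz");img=cv2.cvtColor(c["color"],cv2.COLOR_RGB2BGR)
cv2.imwrite("pics/zoom1.png",cv2.resize(img[135:218,172:314],None,fx=5,fy=5,interpolation=cv2.INTER_CUBIC))
for n in("top","side"):
    c=np.load(n+"1.npz");W=pts(c);hsv=cv2.cvtColor(c["color"],cv2.COLOR_RGB2HSV)
    m=(hsv[...,0]<25)&(hsv[...,1]>120)&(hsv[...,2]>60)
    z=W[...,2]; b=m&(z>.150)&(z<.2)
    k,l,st,ce=cv2.connectedComponentsWithStats(b.astype(np.uint8))
    for i in range(1,k):
        if st[i,4]<15: continue
        q=W[(l==i)&(z>.172)] if n=="side" else W[l==i]
        (cx,cy),(w,h),a=cv2.minAreaRect(q[:,:2].astype(np.float32))
        print(n,st[i],len(q),"c",round(cx,4),round(cy,4),"wh",round(w,4),round(h,4),"a",round(a,1),"zmax",np.percentile(q[:,2],[5,50,95]).round(4), 'mean',q.mean(0).round(4))
        uu=np.linalg.svd(q[:,:2]-q[:,:2].mean(0))[2][0];print(np.degrees(np.arctan2(uu[1],uu[0])))
E
```

```text
top [209 149   9  42 273] 273 c 0.5797 0.0877 wh 0.0161 0.1015 a 84.3 zmax [0.1677 0.1822 0.1857] mean [0.58   0.0864 0.1806]
175.06557772673315
top [268 153  10  42 263] 263 c 0.566 -0.0647 wh 0.016 0.1014 a 84.0 zmax [0.1771 0.1825 0.1857] mean [ 0.5646 -0.0644  0.1818]
173.99064406975677
side [214 151  38  18 406] 237 c 0.5685 -0.0627 wh 0.0188 0.1009 a 84.7 zmax [0.1734 0.1809 0.1836] mean [ 0.5676 -0.0596  0.1798]
174.30617170647673
side [194 189  43  21 508] 313 c 0.5821 0.0906 wh 0.0182 0.1005 a 84.0 zmax [0.1737 0.1815 0.1839] mean [0.5807 0.0927 0.1803]
174.13286391748406
```

View pics/zoom1.png

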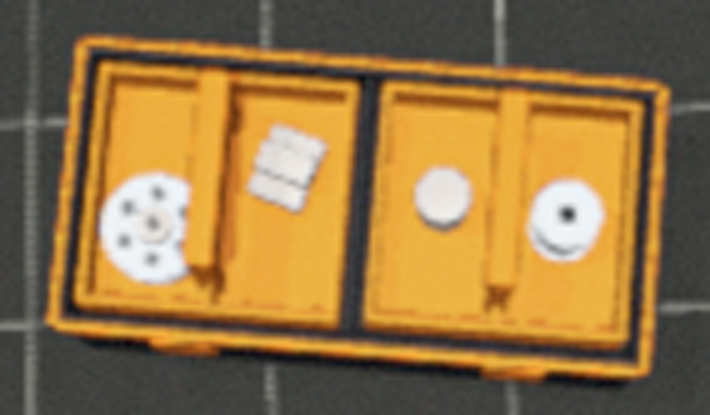

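The top view shows the handwheel with its six spots at about (201,181), in the left tray, tray_a. Its handle bar is centred near (0.581, 0.089) with a yaw of about -5.8°. I'll move over it, aiming about 5 mm towards -x, where the loaded tray should balance.

Emit:
{"op": "carry_out", "data": {"moves": [{"jaw": 100, "dx": -8, "dy": 12}, {"dx": -17, "dy": 24.5}, {"dx": -17, "dy": 24.5}, {"dx": -17, "dy": 24.5}, {"dx": -17, "dy": 24.5}, {"dx": -17, "dy": 24.5}, {"dx": -17, "dy": 24.5}, {"dx": -17, "dy": 24.5}, {"dx": -17, "dy": 24.5}, {"dx": -17, "dy": 24.5}, {"dx": -17, "dy": 24.5}, {"dx": -8, "dy": 12}]}}

```text
$.moves[0]: bad value
```

Emit:
{"op": "carry_out", "data": {"moves": [{"jaw": 100, "dx": -8, "dy": 12, "dz": 0, "ax": 0, "ay": 0, "az": 0}, {"jaw": 100, "dx": -17, "dy": 24.5, "dz": 0, "ax": 0, "ay": 0, "az": 0}, {"jaw": 100, "dx": -17, "dy": 24.5, "dz": 0, "ax": 0, "ay": 0, "az": 0}, {"jaw": 100, "dx": -17, "dy": 24.5, "dz": 0, "ax": 0, "ay": 0, "az": 0}, {"jaw": 100, "dx": -17, "dy": 24.5, "dz": 0, "ax": 0, "ay": 0, "az": 0}, {"jaw": 100, "dx": -17, "dy": 24.5, "dz": 0, "ax": 0, "ay": 0, "az": 0}, {"jaw": 100, "dx": -17, "dy": 24.5, "dz": 0, "ax": 0, "ay": 0, "az": 0}, {"jaw": 100, "dx": -17, "dy": 24.5, "dz": 0, "ax": 0, "ay": 0, "az": 0}, {"jaw": 100, "dx": -17, "dy": 24.5, "dz": 0, "ax": 0, "ay": 0, "az": 0}, {"jaw": 100, "dx": -17, "dy": 24.5, "dz": 0, "ax": 0, "ay": 0, "az": 0}, {"jaw": 100, "dx": -17, "dy": 24.5, "dz": 0, "ax": 0, "ay": 0, "az": 0}, {"jaw": 100, "dx": -8, "dy": 12, "dz": 0, "ax": 0, "ay": 0, "az": 0}], "newtons": 60}}

```text
clock: 1.1
tool_pos: [0.4328, 0.3147, 0.3027]
tool_rot: [179.9, 0.1, 66.4]
force: [0.2, 0.2, 0.6]
gripper_width: 0.0921
```

Emit:
{"op": "carry_out", "data": {"moves": [{"jaw": 100, "dx": -8, "dy": 12, "dz": 0, "ax": 0, "ay": 0, "az": 0}, {"jaw": 100, "dx": -19, "dy": 28, "dz": 0, "ax": 0, "ay": 0, "az": 0}, {"jaw": 100, "dx": -19, "dy": 28, "dz": 0, "ax": 0, "ay": 0, "az": 0}, {"jaw": 100, "dx": -19, "dy": 28, "dz": 0, "ax": 0, "ay": 0, "az": 0}, {"jaw": 100, "dx": -19, "dy": 28, "dz": 0, "ax": 0, "ay": 0, "az": 0}, {"jaw": 100, "dx": -19, "dy": 28, "dz": 0, "ax": 0, "ay": 0, "az": 0}, {"jaw": 100, "dx": -19, "dy": 28, "dz": 0, "ax": 0, "ay": 0, "az": 0}, {"jaw": 100, "dx": -19, "dy": 28, "dz": 0, "ax": 0, "ay": 0, "az": 0}, {"jaw": 100, "dx": -8, "dy": 13, "dz": 0, "ax": 0, "ay": 0, "az": -5}, {"jaw": 100, "dx": 0, "dy": 0, "dz": 0, "ax": 0, "ay": 0, "az": -6}, {"jaw": 100, "dx": 0, "dy": 0, "dz": 0, "ax": 0, "ay": 0, "az": -6}, {"jaw": 100, "dx": 0, "dy": 0, "dz": 0, "ax": 0, "ay": 0, "az": 0}]}}

```text
clock: 2.1
tool_pos: [0.5743, 0.0937, 0.3024]
tool_rot: [-180.0, 0.0, 83.7]
force: [-0.5, 0.5, 0.6]
gripper_width: 0.0923
```

Run:
```python
from bench import r
import cv2,numpy as np
from h import pts
for n in("side","top"):
    c=r.camera(n);cv2.imwrite(f"pics/{n}2.png",cv2.cvtColor(c["color"],cv2.COLOR_RGB2BGR))
s=r.sense();print(s["clock"],s["tool_pos"].round(4) if hasattr(s["tool_pos"],'round') else s["tool_pos"],s["tool_rot"],np.round(s["joint_positions"],1),s["joint_vel"])
```

```text
2.2 [0.5743 0.0945 0.3025] [-1.79975379e+02  5.54218375e-03  8.34713070e+01] [-20.4  20.1   9.7 102.2  -3.9  58.   74.3] [-1.03456917 -0.0127635   0.26105581 -0.1838881  -0.03722421  0.04314936
 -0.15520381]
```

View pics/side2.png

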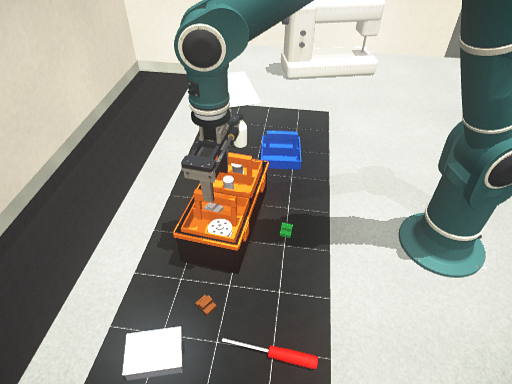

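Emit:
{"op": "carry_out", "data": {"moves": [{"jaw": 100, "dx": -5, "dy": 1.5, "dz": 4, "ax": 0, "ay": 0, "az": -0.6}, {"jaw": 100, "dx": 0, "dy": 0, "dz": 10, "ax": 0, "ay": 0, "az": 0}, {"jaw": 100, "dx": 0, "dy": 0, "dz": 10, "ax": 0, "ay": 0, "az": 0}, {"jaw": 100, "dx": 0, "dy": 0, "dz": 10, "ax": 0, "ay": 0, "az": 0}, {"jaw": 100, "dx": 0, "dy": 0, "dz": 10, "ax": 0, "ay": 0, "az": 0}, {"jaw": 100, "dx": 0, "dy": 0, "dz": 10, "ax": 0, "ay": 0, "az": 0}, {"jaw": 100, "dx": 0, "dy": 0, "dz": 8, "ax": 0, "ay": 0, "az": 0}, {"jaw": 100, "dx": 0, "dy": 0, "dz": 2, "ax": 0, "ay": 0, "az": 0}, {"jaw": 100, "dx": 0, "dy": 0, "dz": 0, "ax": 0, "ay": 0, "az": 0}, {"jaw": 100, "dx": 0, "dy": 0, "dz": 0, "ax": 0, "ay": 0, "az": 0}]}}

```text
clock: 3.03
tool_pos: [0.5758, 0.0903, 0.2388]
tool_rot: [180.0, -0.0, 84.3]
force: [-0.1, 0.5, -0.2]
gripper_width: 0.092
```

Run:
```python
from bench import r
import cv2,numpy as np
for n in("side","top"):
    c=r.camera(n);i=cv2.cvtColor(c["color"],cv2.COLOR_RGB2BGR);cv2.imwrite(f"pics/{n}3.png",cv2.resize(i[110:270,140:300] if n=="side" else i[120:230,160:320],None,fx=3.7,fy=3.7,interpolation=cv2.INTER_CUBIC))
s=r.sense();print(s["clock"],s["tool_pos"],s["tool_rot"],s["force"])
```

```text
3.1333 [0.57596136 0.09029404 0.23926967] [ 1.79935705e+02 -2.30746542e-02  8.42817531e+01] [ 0.15781817 -0.09529175  0.10993265]
```

View pics/side3.png

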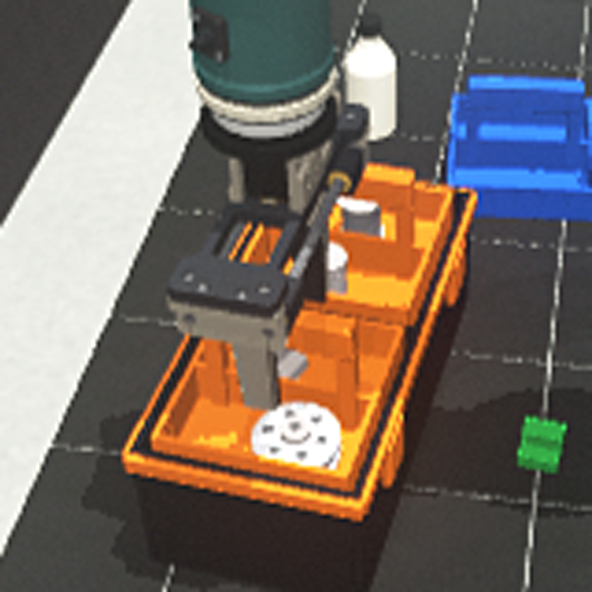

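View pics/top3.png

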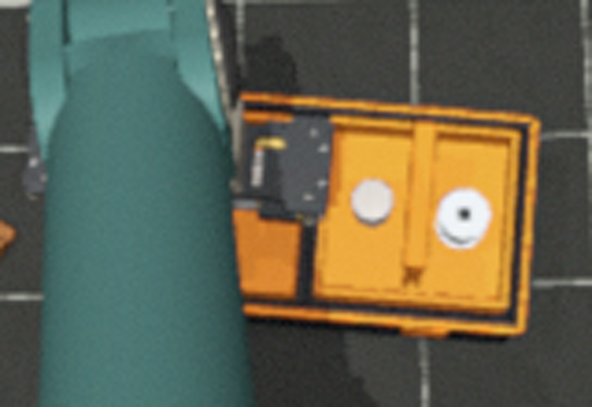

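The side view shows the fingers either side of tray_a's bar, between the posts, and confirms the handwheel is in this tray. Now I'll close, gently at first.

Emit:
{"op": "carry_out", "data": {"moves": [{"jaw": 40, "dx": 0, "dy": 0, "dz": 0, "ax": 0, "ay": 0, "az": 0}, {"jaw": 30, "dx": 0, "dy": 0, "dz": 0, "ax": 0, "ay": 0, "az": 0}, {"jaw": 25, "dx": 0, "dy": 0, "dz": 0, "ax": 0, "ay": 0, "az": 0}, {"jaw": 22, "dx": 0, "dy": 0, "dz": 0, "ax": 0, "ay": 0, "az": 0}, {"jaw": 15, "dx": 0, "dy": 0, "dz": 0, "ax": 0, "ay": 0, "az": 0}, {"jaw": 8, "dx": 0, "dy": 0, "dz": 0, "ax": 0, "ay": 0, "az": 0}, {"jaw": 0, "dx": 0, "dy": 0, "dz": 0, "ax": 0, "ay": 0, "az": 0}, {"jaw": 0, "dx": 0, "dy": 0, "dz": 0, "ax": 0, "ay": 0, "az": 0}, {"jaw": 0, "dx": 0, "dy": 0, "dz": 0, "ax": 0, "ay": 0, "az": 0}, {"jaw": 0, "dx": 0, "dy": 0, "dz": 0, "ax": 0, "ay": 0, "az": 0}], "newtons": 20}}

```text
clock: 3.97
tool_pos: [0.5756, 0.0903, 0.2387]
tool_rot: [180.0, -0.0, 84.3]
force: [0.7, -0.2, 0.7]
gripper_width: 0.0277
```

Emit:
{"op": "carry_out", "data": {"moves": [{"jaw": 0, "dx": 0, "dy": 0, "dz": 0, "ax": 0, "ay": 0, "az": 0}, {"jaw": 0, "dx": 0, "dy": 0, "dz": 0, "ax": 0, "ay": 0, "az": 0}, {"jaw": 0, "dx": 0, "dy": 0, "dz": 0, "ax": 0, "ay": 0, "az": 0}, {"jaw": 0, "dx": 0, "dy": 0, "dz": 0, "ax": 0, "ay": 0, "az": 0}], "newtons": 55}}

```text
clock: 4.3
tool_pos: [0.5756, 0.0901, 0.2387]
tool_rot: [-180.0, 0.0, 84.3]
force: [-0.5, -0.1, 0.1]
gripper_width: 0.0155
```

Held at 15.5 mm, which matches the 16 mm bar. Now a slow first lift.

Emit:
{"op": "carry_out", "data": {"moves": [{"jaw": 0, "dx": 0, "dy": 0, "dz": 0, "ax": 0, "ay": 0, "az": 0}, {"jaw": 0, "dx": 0, "dy": 0, "dz": 0, "ax": 0, "ay": 0, "az": 0}, {"jaw": 0, "dx": 0, "dy": 0, "dz": 0, "ax": 0, "ay": 0, "az": 0}, {"jaw": 0, "dx": 0, "dy": 0, "dz": -1, "ax": 0, "ay": 0, "az": 0}, {"jaw": 0, "dx": 0, "dy": 0, "dz": -2, "ax": 0, "ay": 0, "az": 0}, {"jaw": 0, "dx": 0, "dy": 0, "dz": -3, "ax": 0, "ay": 0, "az": 0}, {"jaw": 0, "dx": 0, "dy": 0, "dz": -3, "ax": 0, "ay": 0, "az": 0}, {"jaw": 0, "dx": 0, "dy": 0, "dz": -2, "ax": 0, "ay": 0, "az": 0}, {"jaw": 0, "dx": 0, "dy": 0, "dz": -1, "ax": 0, "ay": 0, "az": 0}, {"jaw": 0, "dx": 0, "dy": 0, "dz": 0, "ax": 0, "ay": 0, "az": 0}, {"jaw": 0, "dx": 0, "dy": 0, "dz": 0, "ax": 0, "ay": 0, "az": 0}], "newtons": 60}}

```text
clock: 5.22
tool_pos: [0.5756, 0.0903, 0.2507]
tool_rot: [180.0, -0.0, 84.3]
force: [0.8, -0.7, -4.6]
gripper_width: 0.0157
```

Run:
```python
from bench import r
import cv2,numpy as np
for n in("side",):
    c=r.camera(n);i=cv2.cvtColor(c["color"],cv2.COLOR_RGB2BGR);cv2.imwrite(f"pics/{n}4.png",cv2.resize(i[110:270,140:300] if n=="side" else i[120:230,160:320],None,fx=3.7,fy=3.7,interpolation=cv2.INTER_CUBIC))
s=r.sense();print(s["clock"],s["tool_pos"],s["tool_rot"],s["force"],s["moment"],s["gripper_width"])
```

```text
5.2667 [0.57549309 0.0902588  0.25063044] [-1.79990548e+02  1.15241682e-03  8.42897461e+01] [ 0.43317658 -0.21617888 -4.67779255] [-0.0047908   0.08413362  0.0405305 ] 0.01582945523895807
```

View pics/side4.png

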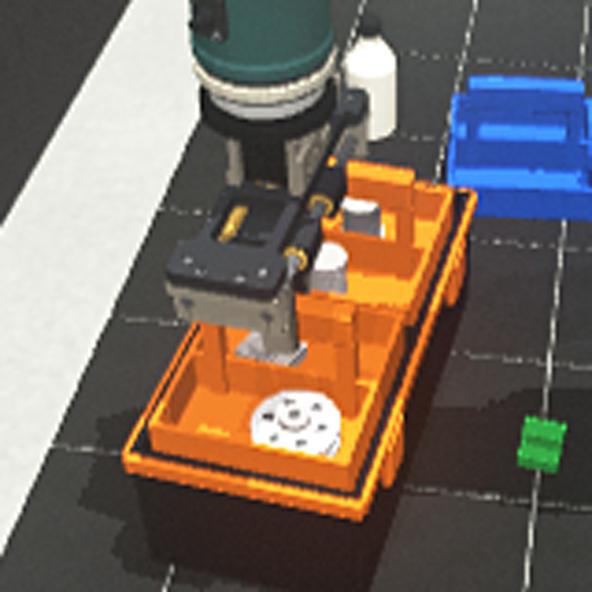

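The tray has come up 12 mm and looks level, with about 4.7 N carried. I'll go on up to about 105 mm in all.

Emit:
{"op": "carry_out", "data": {"moves": [{"jaw": 0, "dx": 0, "dy": 0, "dz": -2, "ax": 0, "ay": 0, "az": 0}, {"jaw": 0, "dx": 0, "dy": 0, "dz": -4, "ax": 0, "ay": 0, "az": 0}, {"jaw": 0, "dx": 0, "dy": 0, "dz": -5, "ax": 0, "ay": 0, "az": 0}, {"jaw": 0, "dx": 0, "dy": 0, "dz": -5, "ax": 0, "ay": 0, "az": 0}, {"jaw": 0, "dx": 0, "dy": 0, "dz": -5, "ax": 0, "ay": 0, "az": 0}, {"jaw": 0, "dx": 0, "dy": 0, "dz": -5, "ax": 0, "ay": 0, "az": 0}, {"jaw": 0, "dx": 0, "dy": 0, "dz": -5, "ax": 0, "ay": 0, "az": 0}, {"jaw": 0, "dx": 0, "dy": 0, "dz": -5, "ax": 0, "ay": 0, "az": 0}, {"jaw": 0, "dx": 0, "dy": 0, "dz": -5, "ax": 0, "ay": 0, "az": 0}, {"jaw": 0, "dx": 0, "dy": 0, "dz": -5, "ax": 0, "ay": 0, "az": 0}, {"jaw": 0, "dx": 0, "dy": 0, "dz": -3, "ax": 0, "ay": 0, "az": 0}, {"jaw": 0, "dx": 0, "dy": 0, "dz": -2, "ax": 0, "ay": 0, "az": 0}]}}

```text
clock: 6.27
tool_pos: [0.5757, 0.0903, 0.3023]
tool_rot: [180.0, -0.0, 84.3]
force: [-0.9, 0.7, -6.0]
gripper_width: 0.0155
```

Emit:
{"op": "carry_out", "data": {"moves": [{"jaw": 0, "dx": 0, "dy": 0, "dz": -2, "ax": 0, "ay": 0, "az": 0}, {"jaw": 0, "dx": 0, "dy": 0, "dz": -4, "ax": 0, "ay": 0, "az": 0}, {"jaw": 0, "dx": 0, "dy": 0, "dz": -5, "ax": 0, "ay": 0, "az": 0}, {"jaw": 0, "dx": 0, "dy": 0, "dz": -5, "ax": 0, "ay": 0, "az": 0}, {"jaw": 0, "dx": 0, "dy": 0, "dz": -5, "ax": 0, "ay": 0, "az": 0}, {"jaw": 0, "dx": 0, "dy": 0, "dz": -5, "ax": 0, "ay": 0, "az": 0}, {"jaw": 0, "dx": 0, "dy": 0, "dz": -5, "ax": 0, "ay": 0, "az": 0}, {"jaw": 0, "dx": 0, "dy": 0, "dz": -5, "ax": 0, "ay": 0, "az": 0}, {"jaw": 0, "dx": 0, "dy": 0, "dz": -3, "ax": 0, "ay": 0, "az": 0}, {"jaw": 0, "dx": 0, "dy": 0, "dz": -2, "ax": 0, "ay": 0, "az": 0}, {"jaw": 0, "dx": 0, "dy": 0, "dz": -1, "ax": 0, "ay": 0, "az": 0}, {"jaw": 0, "dx": 0, "dy": 0, "dz": 0, "ax": 0, "ay": 0, "az": 0}]}}

```text
clock: 7.27
tool_pos: [0.5756, 0.0902, 0.3438]
tool_rot: [180.0, -0.0, 84.3]
force: [0.7, 0.8, -4.5]
gripper_width: 0.0158
```

Run:
```python
from bench import r
import cv2,numpy as np
from h import pts
for n in("side","top"):
    c=r.camera(n);i=cv2.cvtColor(c["color"],cv2.COLOR_RGB2BGR);cv2.imwrite(f"pics/{n}5.png",i);np.savez(n+"5.npz",**c)
s=r.sense();print(s["clock"],s["tool_pos"],s["tool_rot"],s["force"],s["moment"],s["gripper_width"])
c=np.load("side5.npz");i=cv2.cvtColor(c["color"],cv2.COLOR_RGB2BGR)
cv2.imwrite("pics/side5z.png",cv2.resize(i[90:270,140:300],None,fx=3.3,fy=3.3,interpolation=cv2.INTER_CUBIC))
```

```text
7.3667 [0.57547254 0.09022595 0.34344475] [-1.79977179e+02  7.51280060e-03  8.42877588e+01] [ 0.15269455 -0.20122008 -5.23231286] [-0.0083494  -0.00548513 -0.05351217] 0.01574745731299836
```

View pics/side5z.png

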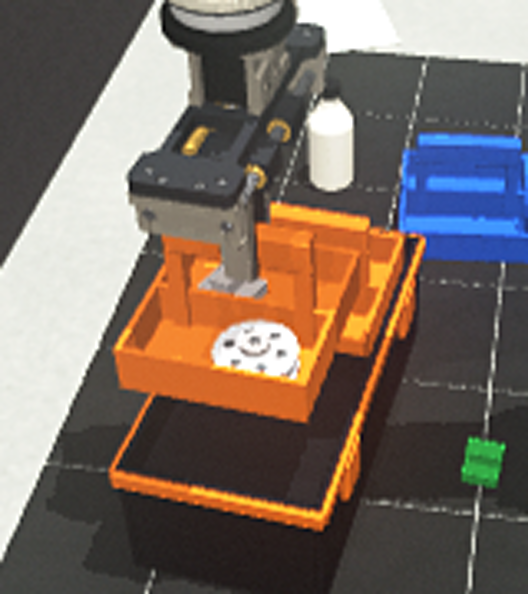

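The tray is up with the handwheel and block in it. I'll hold for 3 s, then check level and height from depth.

Emit:
{"op": "carry_out", "data": {"moves": [{"jaw": 0, "dx": 0, "dy": 0, "dz": 0, "ax": 0, "ay": 0, "az": 0}, {"jaw": 0, "dx": 0, "dy": 0, "dz": 0, "ax": 0, "ay": 0, "az": 0}, {"jaw": 0, "dx": 0, "dy": 0, "dz": 0, "ax": 0, "ay": 0, "az": 0}, {"jaw": 0, "dx": 0, "dy": 0, "dz": 0, "ax": 0, "ay": 0, "az": 0}, {"jaw": 0, "dx": 0, "dy": 0, "dz": 0, "ax": 0, "ay": 0, "az": 0}, {"jaw": 0, "dx": 0, "dy": 0, "dz": 0, "ax": 0, "ay": 0, "az": 0}, {"jaw": 0, "dx": 0, "dy": 0, "dz": 0, "ax": 0, "ay": 0, "az": 0}, {"jaw": 0, "dx": 0, "dy": 0, "dz": 0, "ax": 0, "ay": 0, "az": 0}, {"jaw": 0, "dx": 0, "dy": 0, "dz": 0, "ax": 0, "ay": 0, "az": 0}, {"jaw": 0, "dx": 0, "dy": 0, "dz": 0, "ax": 0, "ay": 0, "az": 0}, {"jaw": 0, "dx": 0, "dy": 0, "dz": 0, "ax": 0, "ay": 0, "az": 0}, {"jaw": 0, "dx": 0, "dy": 0, "dz": 0, "ax": 0, "ay": 0, "az": 0}]}}

```text
clock: 8.37
tool_pos: [0.5756, 0.0902, 0.3437]
tool_rot: [180.0, 0.0, 84.3]
force: [-0.1, 0.4, -5.0]
gripper_width: 0.0157
```

Emit:
{"op": "carry_out", "data": {"moves": [{"jaw": 0, "dx": 0, "dy": 0, "dz": 0, "ax": 0, "ay": 0, "az": 0}, {"jaw": 0, "dx": 0, "dy": 0, "dz": 0, "ax": 0, "ay": 0, "az": 0}, {"jaw": 0, "dx": 0, "dy": 0, "dz": 0, "ax": 0, "ay": 0, "az": 0}, {"jaw": 0, "dx": 0, "dy": 0, "dz": 0, "ax": 0, "ay": 0, "az": 0}, {"jaw": 0, "dx": 0, "dy": 0, "dz": 0, "ax": 0, "ay": 0, "az": 0}, {"jaw": 0, "dx": 0, "dy": 0, "dz": 0, "ax": 0, "ay": 0, "az": 0}, {"jaw": 0, "dx": 0, "dy": 0, "dz": 0, "ax": 0, "ay": 0, "az": 0}, {"jaw": 0, "dx": 0, "dy": 0, "dz": 0, "ax": 0, "ay": 0, "az": 0}, {"jaw": 0, "dx": 0, "dy": 0, "dz": 0, "ax": 0, "ay": 0, "az": 0}, {"jaw": 0, "dx": 0, "dy": 0, "dz": 0, "ax": 0, "ay": 0, "az": 0}, {"jaw": 0, "dx": 0, "dy": 0, "dz": 0, "ax": 0, "ay": 0, "az": 0}, {"jaw": 0, "dx": 0, "dy": 0, "dz": 0, "ax": 0, "ay": 0, "az": 0}]}}

```text
clock: 9.37
tool_pos: [0.5756, 0.0903, 0.3437]
tool_rot: [180.0, -0.0, 84.3]
force: [0.3, 0.9, -5.3]
gripper_width: 0.0158
```

Emit:
{"op": "carry_out", "data": {"moves": [{"jaw": 0, "dx": 0, "dy": 0, "dz": 0, "ax": 0, "ay": 0, "az": 0}, {"jaw": 0, "dx": 0, "dy": 0, "dz": 0, "ax": 0, "ay": 0, "az": 0}, {"jaw": 0, "dx": 0, "dy": 0, "dz": 0, "ax": 0, "ay": 0, "az": 0}, {"jaw": 0, "dx": 0, "dy": 0, "dz": 0, "ax": 0, "ay": 0, "az": 0}, {"jaw": 0, "dx": 0, "dy": 0, "dz": 0, "ax": 0, "ay": 0, "az": 0}, {"jaw": 0, "dx": 0, "dy": 0, "dz": 0, "ax": 0, "ay": 0, "az": 0}, {"jaw": 0, "dx": 0, "dy": 0, "dz": 0, "ax": 0, "ay": 0, "az": 0}, {"jaw": 0, "dx": 0, "dy": 0, "dz": 0, "ax": 0, "ay": 0, "az": 0}, {"jaw": 0, "dx": 0, "dy": 0, "dz": 0, "ax": 0, "ay": 0, "az": 0}, {"jaw": 0, "dx": 0, "dy": 0, "dz": 0, "ax": 0, "ay": 0, "az": 0}, {"jaw": 0, "dx": 0, "dy": 0, "dz": 0, "ax": 0, "ay": 0, "az": 0}, {"jaw": 0, "dx": 0, "dy": 0, "dz": 0, "ax": 0, "ay": 0, "az": 0}]}}

```text
clock: 10.37
tool_pos: [0.5756, 0.0903, 0.3437]
tool_rot: [180.0, -0.0, 84.3]
force: [0.5, -0.2, -4.3]
gripper_width: 0.0154
```

Run:
```python
from bench import r
import cv2,numpy as np
from h import pts
for n in("side","top"):
    c=r.camera(n);cv2.imwrite(f"pics/{n}6.png",cv2.cvtColor(c["color"],cv2.COLOR_RGB2BGR))
    W=pts(c);hsv=cv2.cvtColor(c["color"],cv2.COLOR_RGB2HSV)
    m=(hsv[...,0]<25)&(hsv[...,1]>120)&(hsv[...,2]>60)
    z=W[...,2]
    if n=="side":
        # tray floor (inside) and front faces
        h=np.array([.581,.089]);a=np.radians(-5.8);R=np.array([[np.cos(a),np.sin(a)],[-np.sin(a),np.cos(a)]])
        L=(W[...,:2]-h)@R.T
        f=m&(abs(L[...,0])<.057)&(L[...,1]>.0)&(L[...,1]<.062)&(z>.18)&(z<.206)
        p=np.c_[L[f],z[f]];A=np.c_[p[:,:2],np.ones(len(p))];print("floor",len(p),np.linalg.lstsq(A,p[:,2],rcond=None)[0],np.percentile(p[:,2],[5,50,95]))
        o=m&(L[...,1]>.064)&(abs(L[...,0])<.08)&(z>.15);print("outer wall z",np.percentile(z[o],[1,50,99]))
        b=m&(z>.255);q=np.c_[L[b],z[b]];t=q[q[:,2]>.265];print("bar",len(t),np.polyfit(t[:,0],t[:,2],1))
        g=m&(z>.172)&(z<.19)&(W[...,1]<0);
        q=W[g];q=q[(abs(q[:,1]+.062)<.03)];print("tray_b handle",q.mean(0),cv2.minAreaRect(q[:,:2].astype(np.float32)))
s=r.sense();print(s["clock"],s["tool_pos"],s["tool_rot"],s["force"],s["moment"],s["gripper_width"],np.abs(s["joint_vel"]).max())
```

```text
floor 281 [-0.01372808 -0.16784839  0.19854643] [0.19222972 0.19421961 0.20398622]
outer wall z [0.18981968 0.2093521  0.22647503]
bar 360 [0.10428448 0.29869525]
tray_b handle [ 0.55794383 -0.05880038  0.18001508] ((0.5586051344871521, -0.06151851266622543), (0.018353193998336792, 0.08018840104341507), 85.16353607177734)
10.4667 [0.57558624 0.0902455  0.34369729] [ 1.79999118e+02 -3.38209869e-04  8.42885617e+01] [ 0.65462786 -0.61959903 -5.27675767] [-0.00025776  0.10932888 -0.03552202] 0.015476980733230113 0.06711103575352485
```

View pics/side6.png

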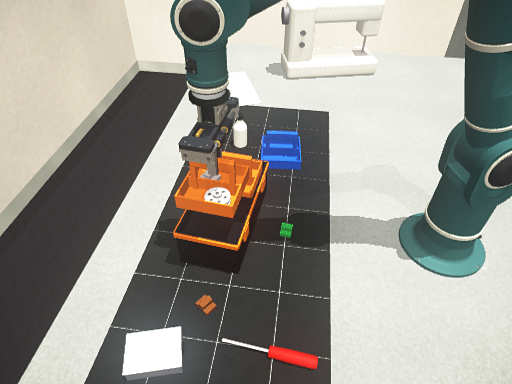

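The underside is at about 0.190 m, roughly 75 mm above the rim. The tilt fit picked up divider and wall points, so I'll redo it on cleaner regions before handing in.

Run:
```python
from bench import r
import cv2,numpy as np
from h import pts
c=r.camera("side");W=pts(c);hsv=cv2.cvtColor(c["color"],cv2.COLOR_RGB2HSV)
m=(hsv[...,0]<25)&(hsv[...,1]>120)&(hsv[...,2]>60);z=W[...,2]
a=np.radians(-5.8);R=np.array([[np.cos(a),np.sin(a)],[-np.sin(a),np.cos(a)]]);L=(W[...,:2]-[.581,.089])@R.T
f=m&(abs(L[...,0])<.054)&(L[...,1]>.012)&(L[...,1]<.058)&(z>.18)&(z<.199)
p=np.c_[L[f],z[f]];
for _ in range(3):
    A=np.c_[p[:,:2],np.ones(len(p))];k=np.linalg.lstsq(A,p[:,2],rcond=None)[0];e=abs(A@k-p[:,2]);p=p[e<.003]
print("floor",len(p),k,np.ptp(p,axis=0))
o=m&(L[...,1]>.064)&(L[...,1]<.075)&(abs(L[...,0])<.062)&(z>.17)
for x0 in np.arange(-.055,.06,.022):
    q=o&(abs(L[...,0]-x0)<.008); print(round(x0,3),z[q].min().round(4),z[q].max().round(4),len(z[q]), "y slope with z",np.polyfit(z[q],L[...,1][q],1)[0].round(3))
```

```text
floor 134 [ 0.00502661 -0.01218398  0.19374716] [0.10229862 0.02496592 0.00555979]
-0.055 0.1892 0.226 81 y slope with z -0.011
-0.033 0.1881 0.2262 88 y slope with z -0.017
-0.011 0.1898 0.2261 88 y slope with z -0.008
0.011 0.1893 0.2257 90 y slope with z -0.027
0.033 0.1902 0.2267 81 y slope with z -0.012
0.055 0.1895 0.2261 81 y slope with z -0.024
```

The tray is level to within about 0.02 rad and still, so I'm handing in.

```bash
python3 -c "
from bench import r
print(r.hand_in()); s=r.sense(); print(s['clock'],s['tool_pos'],s['force'],s['gripper_width'])"
```

```text
the job is handed in; nothing more can be done
None
the job is handed in; nothing more can be done
```

The handwheel was in the left tray, tray_a. I gripped that tray by its handle at 60 N, lifted it straight up by 105 mm, held it still for over 3 s, and handed the job in at about 10.5 s while still holding it.

- **Height:** camera depth put the underside about 75 mm above the toolbox rim.
- **Level:** the tilt measured about 0.01–0.02 rad. My first tilt fit gave 0.17 because it included divider and wall points; a cleaner fit on the tray floor and outer wall gave the lower figure.
- **Grip:** the jaws held at 15.5–15.8 mm on the 16 mm bar, with a steady load of about 5 N.
- **Parts in the lifted tray:** the handwheel and block were visible in it during the lift, and the handwheel was still in view at the last look.
- **Other tray:** its handle was partly hidden in the last view. The visible part read about 10 mm off in x and 1 mm off in y from the start. I took the x shift to be from the hidden end, since nothing touched that tray. I did not recheck its parts, the tin and the spool, closely after the lift.
- **Bench items:** the screwdriver, bottle and case looked unmoved in the last picture.

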